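# Open the vibratory stone polisher and hang the specimen basket in its bowl

### The job

Open the stone polisher: unscrew the wing nut (anticlockwise from above) until it comes free of the stud, lift it off and put it in the shallow steel dish, then lift the lid off over the stud and lay it flat, right way up, in the middle of the rubber mat. Then hang the little steel basket inside the open bowl by hooking its bent lip over the bowl's rim, and let go. Set things down gently, keep the basket upright and leave the other things on the bench where they are.

Things in the scene. Friction and masses are not known exactly. Their poses are not given: they have to be found in the camera images.
- nut_center (a point): centre of the black wing nut, half-way up its 22 mm high, 36 mm wide hub. Two wings along this frame's +x and -x: 8 mm thick, reaching 40 mm from the axis, at their ends 8 to 28 mm above the hub's underside. It starts screwed down on the lid's boss and turns freely; a fingertip can push the wings round. Right-hand thread, 7.5 mm a turn: free after about 1.1 turns anticlockwise (up to 1.5 do no harm)
- stud_top (a point): top of the threaded steel stud (22 mm across the thread) on the axis of the polisher. The polisher is fixed to the bench; bare of nut and lid the stud stands 47 mm above the bowl's rim. With the lid on, it stands 22 mm above the lid's boss, level with the top of the nut's hub at the start
- bowl_rim (a point): centre of the bowl's mouth at the height of its rim, 190 mm above the bench. The rim is round, 200 mm outside diameter, wall 4 mm thick; the bowl is 80 mm deep inside, with a 32 mm tube up its middle that carries the stud
- lid_center (a point): on the axis of the grey plastic lid, half-way up it (15 mm above its flat underside). The lid is a disc of 203 mm diameter and 5 mm thick with a fluted round boss in its middle, 56 mm across, that rises 20 mm above the disc and is gripped to lift it; the stud passes through a 27 mm hole
- basket_center (a point): centre of the steel basket with a few stones in it, standing upright on the chart, half-way up its 60 mm height. 40 mm along its x axis, 32 mm along y (grip it across y, near the top)
- basket_lip (a point): underside of the basket's bent lip, in the middle of the slot that goes over the rim. The lip springs from the top of the basket's +x side: 24 mm wide along y, it reaches 11 mm out and then 18 mm down, so the slot is 11 mm wide. This point is 57.6 mm above the basket's underside and 25.5 mm along +x from its centre
- dish_in (a point): centre of the inner floor of the shallow round steel dish, 130 mm across the top, 104 mm at the foot, 26 mm high, floor 4 mm thick; stands on the chart, not fixed
- mat: square dark grey ribbed rubber mat, 220 x 220 mm, 3 mm thick, fixed flat on the bench; origin at the centre of its underside. It lies on one side of the polisher, the laminated white chart (340 x 240 mm, 2 mm thick) that carries the dish and basket on the other; which side varies
- nut: the wing nut; origin at the centre of its underside, z up its axis
- lid: the lid; origin at the centre of its underside, z up
- basket: the basket; origin at the centre of its underside, x towards the lip, z up
- tweezers: bystander: blue plastic tweezers, 110 mm long
- magnifier: bystander: black hand lens, 60 mm round with a handle, 10 mm high; origin at the lens
- plate: bystander: fibre plate, 160 mm round, 16 mm high, with owl-pellet bones
- washbottle: bystander: white wash bottle, 60 mm round, 170 mm high
- jar: bystander: amber jar, 68 mm round, 85 mm high
- beaker: bystander: plain clear plastic beaker, 70 mm round, 86 mm high
- eraser: bystander: whiteboard eraser, 130 x 50 x 35 mm
- brush: bystander: small wooden brush, 160 mm long
Mind the look-alikes: they are no part of the job. Leave any blue look-alike of the basket alone.

How it is judged:
By the outcome, as a careful person would: the job done as asked, in the order asked, and still so for the second after the job is handed in, with the robot touching nothing.
It also fails if it takes over 72 s, if anything falls off the work surface, if the arm or the gripper's body presses on something with over 40 N, if the wrist force passes 120 N, or if a joint passes its speed limit or range.

### The arm

A 6-joint arm with a two-finger parallel gripper is mounted at the origin on the work surface. World frame = base frame: x ahead of the robot, y to its left, z up, the work surface at z = 0. Lengths are in m, angles in rad, forces in N, time in s.
With the tool pointing down it reaches from about 0.375 to 0.975 m from the base axis. Payload 3.8 kg.
Tool frame: the origin (TCP) lies midway between the tips of the shut fingers; the grasp point (between the pads) lies 19 mm behind it; z points along the fingers, y is the line along which they close (so a half turn about z gives the same grasp; the last joint's range is limited). The gripper opens to 88 mm and grips with 3 to 60 N. Pads are 18 mm wide; open, the fingers measure 123 mm over their backs; the gripper's body (75 mm by 187 mm) begins 45 mm behind the grasp point.
Start: joints at [1.119, 0.264, 1.604, -0, 1.274, -0.037], TCP at [0.272, 0.618, 0.239] pointing down, gripper open.
Joint ranges: [-2.63, 2.63], [-0.94, 2.18], [0.31, 2.57], [-1.31, 4.45], [0, 2.66], [-2.55, 2.55]. Speed limits (rad/s): [2.57, 2.57, 3.14, 3.14, 3.14, 3.14].

### API

Orientations are given as a rotation vector (axis times angle).
In Python, from cell import manip, inverse_kinematics, cams, order gives the robot as it stands. Calls block until the motion is done:
- manip.move_pose(position, orientation): joint-space move of the TCP to a pose.
- manip.move_linear(position, rate=0.15, rot=None): straight line of the TCP; rot=None keeps the orientation; rate is the mean speed in m/s.
- manip.set_joints(angles): joint-space move.
- manip.set_gripper(opening, force=None): finger opening in m; force is the grip in N (None keeps the last); returns when the fingers have stopped.
- manip.dwell(seconds).
- inverse_kinematics(position, orientation): joint angles nearest the present ones, or None.
- manip.state(): the state.
- cams.capture(name): name is "scene" or "top" or "wrist"; returns a dict with "image" (480x640x3 uint8, blue, green, red), "z_map" (480x640 float32, m along the optical axis (not along the pixel's ray), 0 where there is no reading), "intrinsics" (3x3 intrinsics, pixels), "position" and "orientation" of the camera in the world; the wrist camera has in their place "T_tool_cam" (4x4, takes a point from camera to tool coordinates, whose origin is the TCP and whose axes are the flange's). Camera axes: x right, y down, z forward; pixel columns grow to the right and rows downward; lengths in m; the calibration is good to about 2 mm. A picture is of the moment at which its call begins: read the wrist's pose just before it.
A pose or a line that the arm cannot do raises manip.IKError and nothing moves.
- order.close_job(): hands the job in; it is judged then, once.
The state is a dict: "clock": time; "joint_pos": joint angles; "joint_velocities": joint speeds; "tau": joint torques, N m; "tool_pos": TCP position; "tcp_rot": TCP orientation; "contact_force": force on the tool from outside, world axes, zero at the start; "moment": the same for the moment, N m; "gripper_width": finger opening in m; "grasp_force": force on a finger pad.
Only numpy, scipy, OpenCV 4.12 (cv2) and the standard library are available. Lean on these libraries where they do the work, as an engineer would, in place of code of your own. Each camera call takes 0.05 s, during which the arm holds its last target. There are 200 camera calls.

## Working session

There is one attempt and no reset: what is moved stays moved. The work goes in short steps, each a Python script; the robot and the scene stay as the last script left them, time stands still between calls to the robot, and variables do not carry over. Pictures are saved under pics/ and viewed, at most 10 in all, crops included, and the job is handed in when it is done.

```bash
ls; mkdir -p pics; python3 - <<'E'
from cell import manip,cams
import cv2,numpy as np
for n in("scene","top"):
    c=cams.capture(n); cv2.imwrite(f"pics/{n}0.png",c["image"]); np.savez(f"{n}0.npz",**c)
    print(n,c["intrinsics"],c["position"],c["orientation"],(c["z_map"]>0).mean())
print(manip.state())
E
```

```text
pics
scene [[437.86374748   0.         320.60562395]
 [  0.         437.86374748 240.32409521]
 [  0.           0.           1.        ]] [ 0.89607422 -0.59812341  0.95225279] [-2.35523796 -0.61777123  0.23865272] 0.9958430989583333
top [[480.51459593   0.         319.27589745]
 [  0.         480.51459593 237.09806845]
 [  0.           0.           1.        ]] [ 0.41559908 -0.00592266  1.6095323 ] [-2.14261466  2.1916826  -0.0922761 ] 0.996005859375
{'clock': 0.1, 'joint_pos': array([ 1.11906820e+00,  2.64667021e-01,  1.60525320e+00, -2.49267544e-06,
        1.27366023e+00, -3.69234606e-02]), 'joint_velocities': array([-0.00194317, -0.00258029, -0.00150536, -0.0011269 ,  0.00052625,
       -0.00099868]), 'tau': array([ 1.02080405e-03, -5.03615355e+01, -3.58072972e+01,  7.31158094e-02,
        2.33236182e-02, -3.07642244e-05]), 'tool_pos': array([0.27177068, 0.61717462, 0.23751124]), 'tcp_rot': array([-6.46812393e-01, -3.07379609e+00,  3.03012490e-03]), 'contact_force': array([ 0.12371076,  0.1751926 , -0.08258519]), 'moment': array([ 0.00477231, -0.01858641,  0.0275674 ]), 'grasp_force': 0.0, 'gripper_width': 0.08791220508861279}
```

View pics/top0.png

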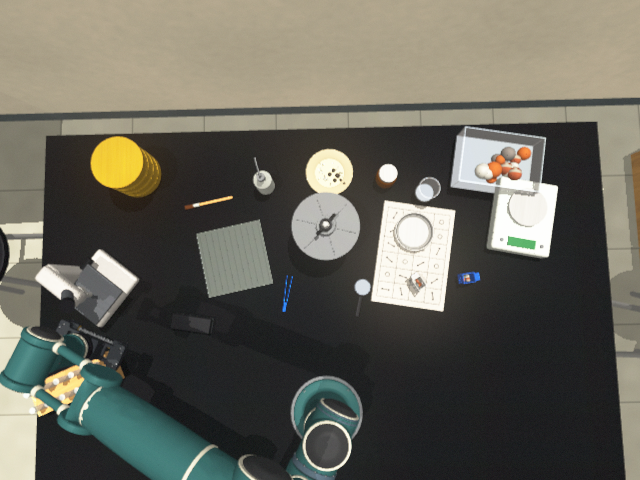

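View pics/scene0.png

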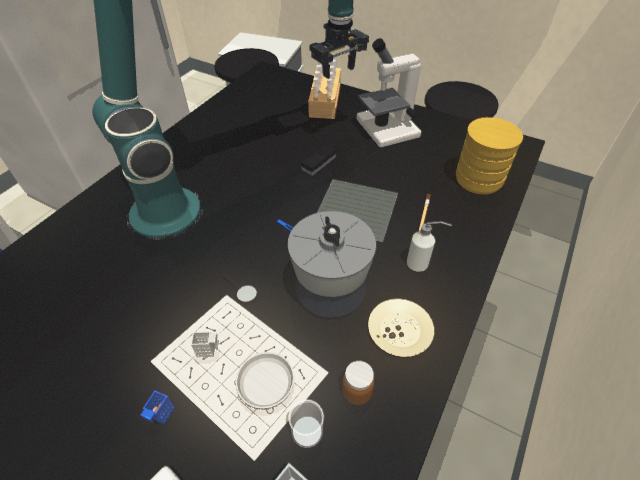

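The top view shows the polisher at (326,226), with the nut's wings running roughly from (312,238) to (338,214). The mat is at (235,258), the dish at (413,233) and the basket with its stones at (416,285). The blue look-alike is at (468,278).

```bash
cat > h.py <<'E'
import numpy as np,cv2
from scipy.spatial.transform import Rotation as R
def cloud(c,T=None):
    z=c["z_map"];K=c["intrinsics"];v,u=np.mgrid[:480,:640]
    p=np.stack([(u-K[0,2])/K[0,0]*z,(v-K[1,2])/K[1,1]*z,z],-1)
    if T is None: p=p@R.from_rotvec(c["orientation"]).as_matrix().T+c["position"]
    else: p=p@T[:3,:3].T+T[:3,3]
    p[z==0]=np.nan
    return p
def wrist():
    from cell import manip,cams
    s=manip.state();c=cams.capture("wrist")
    T=np.eye(4);T[:3,:3]=R.from_rotvec(s["tcp_rot"]).as_matrix();T[:3,3]=s["tool_pos"]
    return c,cloud(c,T@c["T_tool_cam"])
def circ(xy):
    for _ in range(4):
        A=np.c_[2*xy,np.ones(len(xy))];s=np.linalg.lstsq(A,(xy**2).sum(1),rcond=None)[0]
        r=np.sqrt(s[2]+s[0]**2+s[1]**2);e=abs(np.hypot(*(xy-s[:2]).T)-r)
        xy=xy[e<max(.003,np.percentile(e,85))] if len(xy)>30 else xy
    return s[:2],r
def rect(xy):
    (cx,cy),(w,h),a=cv2.minAreaRect((xy*1000).astype(np.float32))
    return np.array([cx,cy])/1000,w/1000,h/1000,a
def hullc(xy): 
    return circ(cv2.convexHull(xy.astype(np.float32))[:,0].astype(float))
E
python3 - <<'E'
from h import *
for n in("top","scene"):
    c=dict(np.load(n+"0.npz"));p=cloud(c);im=c["image"];hsv=cv2.cvtColor(im,cv2.COLOR_BGR2HSV)
    if n=="top":
        def at(u,v): return np.round(p[v,u],3)
        for k,a in dict(pol=(326,226),mat=(235,258),dish=(413,233),bask=(416,285),bench=(330,320),tw=(288,295)).items(): print(k,at(*a))
        ax=p[226,326,:2]; d0=p[233,413,:2]; b0=p[285,416,:2]; m0=p[258,235,:2]
    D=lambda q:np.hypot(p[...,0]-q[0],p[...,1]-q[1]); Z=p[...,2]
    print(n)
    m=(D(ax)<.13)&(Z>.18)&(Z<.225); print("lid",hullc(p[m][:,:2]),np.median(Z[m]))
    m=(D(ax)<.06)&(Z>.222); q=p[m]; print("nut",m.sum(),rect(q[:,:2]),np.percentile(q[:,2],[5,50,95]))
    w,V=np.linalg.eigh(np.cov(q[:,:2].T)); print(" ax",np.degrees(np.arctan2(V[1,1],V[0,1])),np.sqrt(w))
    m=(D(d0)<.09)&(Z>.018)&(Z<.04); print("dish",hullc(p[m][:,:2]),Z[m].max())
    m=(D(b0)<.06)&(Z>.045)&(Z<.09); q=p[m]; print("bask",m.sum(),rect(q[:,:2]),np.percentile(q[:,2],[5,50,95]))
    m=(D(m0)<.17)&(hsv[...,2]>60)&(Z<.02)&(Z>-.01)
    nn,l=cv2.connectedComponents(m.astype(np.uint8)); k=np.bincount(l[l>0]).argmax(); print("mat",rect(p[l==k][:,:2]),np.median(Z[l==k]))
E
```

```text
pol [ 0.579 -0.013  0.236]
mat [0.506 0.293 0.007]
dish [ 0.576 -0.305  0.004]
bask [ 0.403 -0.304  0.024]
bench [ 0.294 -0.02  -0.002]
tw [0.379 0.118 0.003]
top
lid (array([ 0.58504139, -0.01164163]), np.float64(0.10080851665138377)) 0.19497902037659043
nut 155 (array([ 0.58500031, -0.0114135 ]), 0.035059043884277344, 0.07427214050292968, 24.204853057861328) [0.22473819 0.23601214 0.24250145]
 ax 137.42637313851574 [0.00788561 0.01783312]
dish (array([ 0.57969643, -0.30473262]), np.float64(0.06364262335795935)) 0.035543248067851474
bask 89 (array([ 0.41500708, -0.30339154]), 0.053681819915771485, 0.03244886779785156, 32.81855392456055) [0.04739557 0.0605978  0.06710416]
mat (array([0.50698236, 0.2985863 ]), 0.22408729553222656, 0.2254321746826172, 11.167440414428711) 0.0025601918641897647
scene
lid (array([ 0.58923438, -0.01226649]), np.float64(0.10150618731293923)) 0.19359272484992235
nut 272 (array([ 0.58948724, -0.01273145]), 0.033849449157714845, 0.07479949188232422, 25.31009292602539) [0.22491161 0.23400131 0.24070095]
 ax 136.28014906546295 [0.00800242 0.01928029]
dish (array([ 0.58406804, -0.30555161]), np.float64(0.06411757644591301)) 0.03294643808771225
bask 260 (array([ 0.42022729, -0.30573083]), 0.05408028030395508, 0.03415350341796875, 30.467618942260742) [0.04714786 0.05849258 0.06301269]
mat (array([0.50082651, 0.28535126]), 0.24547000122070312, 0.2560693664550781, 11.267499923706055) 0.00073973568346275
```

```bash
cat >> h.py <<'E'
def ori(deg): # tool down, tool y axis (closing line) at world angle deg
    a=np.radians(deg);y=np.array([np.cos(a),np.sin(a),0]);z=np.array([0,0,-1.]);return R.from_matrix(np.stack([np.cross(y,z),y,z],1)).as_rotvec()
E
python3 - <<'E'
from h import *
from cell import manip,cams,inverse_kinematics as ik
print(cams.capture("wrist")["T_tool_cam"].round(3))
for p in([.50,.29,.32],[.45,-.3,.3],[.587,-.012,.36],[.587,-.012,.217]):
    for d in range(0,180,45)if p[2]!=.217 else range(-180,180,30):
        q=ik(p,ori(d));print(p,d,None if q is None else np.round(q,2))
E
```

```text
[[-0.001 -0.949 -0.317  0.082]
 [ 1.    -0.001 -0.001 -0.001]
 [ 0.001 -0.317  0.949 -0.145]
 [ 0.     0.     0.     1.   ]]
[0.5, 0.29, 0.32] 0 [ 0.48  0.04  1.71 -0.    1.39  0.48]
[0.5, 0.29, 0.32] 45 [ 0.48  0.04  1.71 -0.    1.39 -0.3 ]
[0.5, 0.29, 0.32] 90 [ 0.48  0.04  1.71 -0.    1.39 -1.09]
[0.5, 0.29, 0.32] 135 [ 0.48  0.04  1.71  0.    1.39 -1.87]
[0.45, -0.3, 0.3] 0 [-0.63 -0.02  1.81 -0.    1.35 -0.63]
[0.45, -0.3, 0.3] 45 [-0.63 -0.02  1.81  0.    1.35 -1.42]
[0.45, -0.3, 0.3] 90 [-0.63 -0.02  1.81  0.    1.35 -2.2 ]
[0.45, -0.3, 0.3] 135 None
[0.587, -0.012, 0.36] 0 [-0.06  0.05  1.63 -0.    1.46 -0.06]
[0.587, -0.012, 0.36] 45 [-0.06  0.05  1.63 -0.    1.46 -0.85]
[0.587, -0.012, 0.36] 90 [-0.06  0.05  1.63  0.    1.46 -1.63]
[0.587, -0.012, 0.36] 135 [-0.06  0.05  1.63 -0.    1.46 -2.42]
[0.587, -0.012, 0.217] -180 None
[0.587, -0.012, 0.217] -150 None
[0.587, -0.012, 0.217] -120 [-0.06  0.11  1.82 -0.    1.21  2.03]
[0.587, -0.012, 0.217] -90 [-0.06  0.11  1.82 -0.    1.21  1.51]
[0.587, -0.012, 0.217] -60 [-0.06  0.11  1.82 -0.    1.21  0.98]
[0.587, -0.012, 0.217] -30 [-0.06  0.11  1.82  0.    1.21  0.46]
[0.587, -0.012, 0.217] 0 [-0.06  0.11  1.82 -0.    1.21 -0.06]
[0.587, -0.012, 0.217] 30 [-0.06  0.11  1.82  0.    1.21 -0.59]
[0.587, -0.012, 0.217] 60 [-0.06  0.11  1.82 -0.    1.21 -1.11]
[0.587, -0.012, 0.217] 90 [-0.06  0.11  1.82 -0.    1.21 -1.63]
[0.587, -0.012, 0.217] 120 [-0.06  0.11  1.82 -0.    1.21 -2.16]
[0.587, -0.012, 0.217] 150 None
```

```bash
python3 - <<'E'
from h import *
from cell import manip
for k,p,d in(("mat",[.5,.36,.36],0),("pol",[.587,.04,.38],0),("chart",[.48,-.23,.34],0)):
    manip.move_pose(np.array(p),ori(d));c,P=wrist();np.savez(f"w_{k}.npz",P=P,**c);cv2.imwrite(f"pics/w_{k}.png",c["image"])
print(manip.state()["clock"])
cv2.imwrite("pics/w_all.png",np.vstack([np.hstack([cv2.resize(cv2.imread(f"pics/w_{k}.png"),(400,300)) for k in("mat","pol")]),np.hstack([cv2.resize(cv2.imread("pics/w_chart.png"),(400,300)),np.zeros((300,400,3),np.uint8)])]))
E
```

```text
4.05
```

View pics/w_all.png

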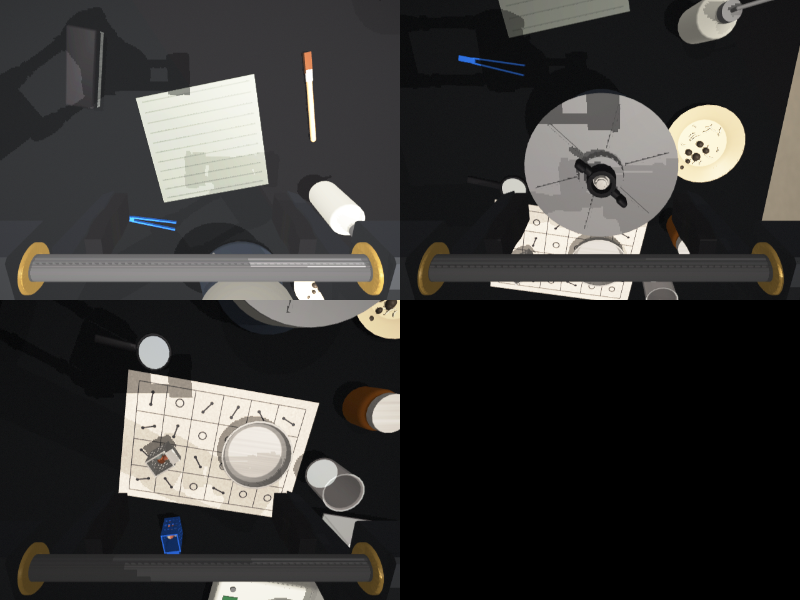

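The wrist panels show the mat (200,138), the nut on the lid (600,180), the dish (255,452) and the basket (160,455), with the blue look-alike outside the chart at (172,535). Next I fit positions from these views.

```bash
python3 - <<'E'
from h import *
ax=np.array([.587,-.012]);d0=np.array([.582,-.305]);b0=np.array([.418,-.304]);m0=np.array([.504,.292])
for k in("pol","mat","chart"):
    c=np.load(f"w_{k}.npz");P=c["P"];Z=P[...,2];D=lambda q:np.hypot(P[...,0]-q[0],P[...,1]-q[1])
    hsv=cv2.cvtColor(c["image"],cv2.COLOR_BGR2HSV)
    if k=="pol":
        m=(D(ax)<.13)&(Z>.185)&(Z<.2);print("lid",hullc(P[m][:,:2]),np.median(Z[m]))
        m=(D(ax)<.06)&(Z>.226);q=P[m];print("nut",m.sum(),rect(q[:,:2]),np.percentile(q[:,2],[5,50,95]))
        w,V=np.linalg.eigh(np.cov(q[:,:2].T));print(q.mean(0),np.degrees(np.arctan2(V[1,1],V[0,1])))
    if k=="mat":
        m=(D(m0)<.17)&(hsv[...,2]>90)&(Z<.015)
        n,l=cv2.connectedComponents(m.astype(np.uint8));j=np.bincount(l[l>0]).argmax();print("mat",rect(P[l==j][:,:2]),np.median(Z[l==j]))
    if k=="chart":
        m=(D(d0)<.09)&(Z>.02)&(Z<.04);print("dish",hullc(P[m][:,:2]),np.median(Z[m]))
        m=(D(b0)<.06)&(Z>.054)&(Z<.075);q=P[m];print("bask",m.sum(),rect(q[:,:2]),np.percentile(q[:,2],[5,50,95]))
        v,u=np.nonzero((D(b0)<.06)&(Z>.02));print(u.min(),u.max(),v.min(),v.max())
        cv2.imwrite("pics/bask.png",cv2.resize(c["image"][v.min()-20:v.max()+20,u.min()-20:u.max()+20],None,fx=5,fy=5))
        # occupancy of top points in world
        g=np.full((240,240,3),0,np.uint8)
        for x,y in q[:,:2]: cv2.circle(g,(int(120-(y-b0[1])*2000),int(120-(x-b0[0])*2000)),2,(255,255,255),-1)
        cv2.imwrite("pics/bask_g.png",g)
a=cv2.resize(cv2.imread("pics/bask.png"),(400,400));b=cv2.resize(cv2.imread("pics/bask_g.png"),(400,400));cv2.imwrite("pics/bk.png",np.hstack([a,b]))
E
```

```text
lid (array([ 0.58726171, -0.01234458]), np.float64(0.10145873194643731)) 0.19426279236326854
nut 2531 (array([ 0.58737366, -0.01137345]), 0.03450728225708008, 0.07439302825927735, 25.948076248168945) [0.2274739  0.23565054 0.24179623]
[ 0.58730347 -0.01021437  0.23500148] 136.0448387039019
mat (array([0.50824094, 0.29422504]), 0.2221774139404297, 0.2231559600830078, 11.247089385986328) 0.0022568642915152815
dish (array([ 0.58198205, -0.30573534]), np.float64(0.06438813883276803)) 0.02639987796302301
bask 780 (array([ 0.41720889, -0.30427866]), 0.05413423156738281, 0.03238111114501953, 32.5363655090332) [0.05524281 0.06088669 0.0626321 ]
232 289 230 283
```

View pics/bk.png

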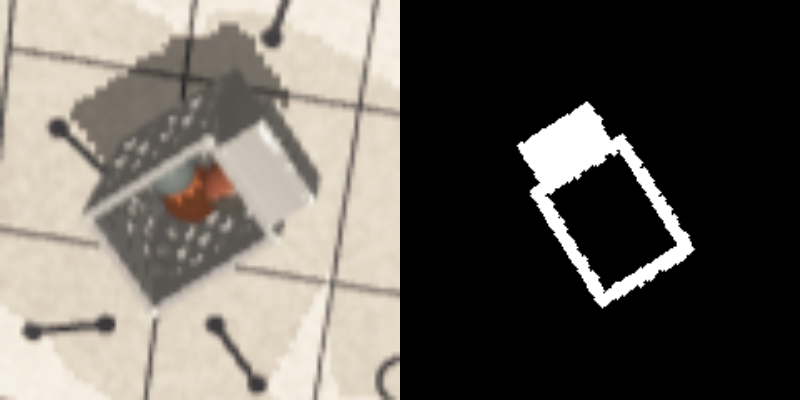

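Basket: lip direction 32.5°, and the 54×32 mm footprint matches what was given. Lid, nut and axis agree to about 1 mm. Starting the unscrewing.

```bash
python3 - <<'E'
from h import *
from cell import manip
A=np.array([.5872,-.0120])
def P(z): return np.r_[A,z]
def st(t):
    s=manip.state();print(t,round(s["clock"],2),"F",s["contact_force"].round(1),"M",s["moment"].round(2),"w",round(s["gripper_width"],4),"g",round(s["grasp_force"],1),s["tool_pos"].round(4))
    return s
manip.move_pose(P(.29),ori(-134)); manip.set_gripper(.07)
manip.move_linear(P(.2185)); st("down")
manip.set_gripper(0.02,force=20); s=st("grip")
if .03<s["gripper_width"]<.042:
    for k in (60,120,180,240):
        manip.move_pose(P(.2185+.0075*k/360),ori(-134+k)); st(k)
    manip.set_gripper(.07); st("open")
    manip.move_linear(P(.285))
E
```

```text
down 7.48 F [-1.1 -0.1  0.4] M [0.03 0.14 0.01] w 0.07 g 0.0 [ 0.5875 -0.012   0.2189]
grip 8.09 F [0.1 1.6 1.7] M [ 0.24  0.03 -0.03] w 0.0362 g 20.0 [ 0.5877 -0.0118  0.2191]
60 9.07 F [ 3.4  1.2 -0.3] M [ 0.24 -0.37 -0.04] w 0.0361 g 20.0 [ 0.5877 -0.0118  0.2197]
120 10.06 F [3.1 4.3 1.2] M [ 0.55 -0.52 -0.05] w 0.0362 g 20.0 [ 0.5874 -0.0115  0.2212]
180 11.04 F [ 3.5  3.2 -0.4] M [ 0.49 -0.62 -0.  ] w 0.0359 g 20.0 [ 0.5873 -0.0119  0.2223]
240 12.03 F [1.1 1.5 1.5] M [ 0.33 -0.28  0.03] w 0.0363 g 20.0 [ 0.5867 -0.0121  0.2233]
open 12.68 F [-0.4 -0.6 -0. ] M [ 0.04 -0.03 -0.02] w 0.0696 g 0.0 [ 0.5872 -0.0121  0.2235]
```

```bash
python3 - <<'E'
from h import *
from cell import manip
A=np.array([.5872,-.0120])
def P(z): return np.r_[A,z]
def st(t):
    s=manip.state();print(t,round(s["clock"],2),"F",s["contact_force"].round(1),"M",s["moment"].round(2),"w",round(s["gripper_width"],4),"g",round(s["grasp_force"],1),s["tool_pos"].round(4))
    return s
manip.move_pose(P(.285),ori(16))
manip.move_pose(P(.285),ori(-74))
c,Q=wrist();q=Q[(np.hypot(*(Q[...,:2]-A).transpose(2,0,1))<.045)&(Q[...,2]>.2335)&(Q[...,2]<.255)]
w,V=np.linalg.eigh(np.cov(q[:,:2].T));a=np.degrees(np.arctan2(V[1,1],V[0,1]));print(a,np.sqrt(w),q.mean(0),q[:,2].max())
if abs((a-16+90)%180-90)<12:
    z=.2185+.005
    manip.move_linear(P(z)); manip.set_gripper(.02,force=20); s=st("grip")
    if .03<s["gripper_width"]<.042:
        for k in (65,130,190): manip.move_pose(P(z+.0075*k/360),ori(-74+k)); st(k)
        manip.move_linear(P(z+.010),rate=.03); st("lift")
        manip.move_linear(P(.31),rate=.1); st("up")
E
```

```text
-161.9971363280568 [0.00767196 0.01885922] [ 0.58909624 -0.01262319  0.24003019] 0.24830992238849653
grip 17.26 F [ 0.4 -0.   1.4] M [ 0.03  0.13 -0.04] w 0.0361 g 20.1 [ 0.5875 -0.0119  0.224 ]
65 18.31 F [2.4 1.9 1.7] M [ 0.1  -0.34 -0.04] w 0.036 g 20.0 [ 0.5879 -0.0119  0.2253]
130 19.36 F [3.8 2.  2.2] M [ 0.35 -0.73 -0.04] w 0.0362 g 20.0 [ 0.588  -0.0118  0.2268]
190 20.34 F [2.8 4.  4.7] M [ 0.62 -0.42 -0.  ] w 0.0363 g 20.0 [ 0.5873 -0.0117  0.2279]
lift 20.69 F [2.7 3.2 1.6] M [ 0.48 -0.5  -0.04] w 0.0361 g 20.0 [ 0.5869 -0.012   0.233 ]
up 21.61 F [-1.2  0.4 -1. ] M [0.02 0.06 0.02] w 0.0355 g 20.0 [ 0.5866 -0.012   0.3091]
```

```bash
python3 - <<'E'
from h import *
from cell import manip
D=np.array([.582,-.3057])
def P(z): return np.r_[D,z]
def st(t):
    s=manip.state();print(t,round(s["clock"],2),"F",s["contact_force"].round(1),"w",round(s["gripper_width"],4),"g",round(s["grasp_force"],1),s["tool_pos"].round(4))
    return s
manip.move_pose(P(.16),ori(75)); s=st("over")
manip.move_linear(P(.03),rate=.12); st("near")
f0=manip.state()["contact_force"][2]
for z in np.arange(.0155,.007,-.0015):
    manip.move_linear(P(z),rate=.02); s=manip.state()
    if s["contact_force"][2]-f0>2: break
st("touch"); manip.set_gripper(.05); st("rel")
manip.move_linear(P(.14),rate=.2)
c,Q=wrist();cv2.imwrite("pics/dish1.png",c["image"])
E
```

```text
over 22.86 F [ 1.  -0.1 -0.8] w 0.0358 g 20.0 [ 0.5828 -0.305   0.1608]
near 24.09 F [ 0.5 -0.3 -0.4] w 0.0362 g 20.0 [ 0.5828 -0.3062  0.0311]
touch 25.97 F [-2.2  0.8  7.9] w 0.0364 g 20.1 [ 0.5823 -0.306   0.0109]
rel 26.38 F [1.1 0.3 0.1] w 0.0498 g 0.0 [ 0.5818 -0.3055  0.0091]
```

View pics/dish1.png

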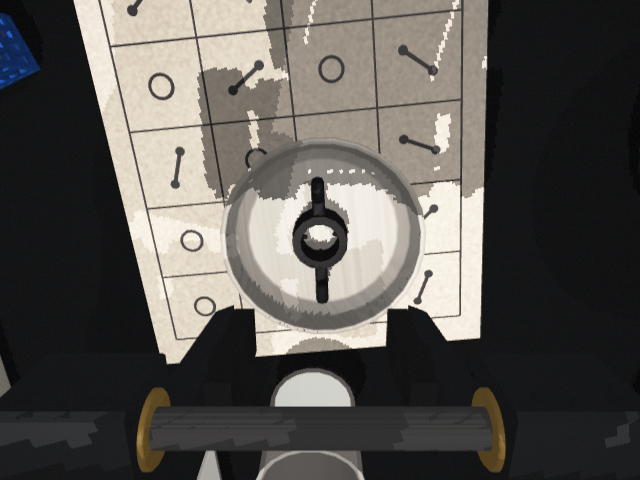

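The nut is flat in the dish, centred at (320,240). Lid next.

```bash
python3 - <<'E'
from h import *
from cell import manip
A=np.array([.5872,-.0120]);M=np.array([.508,.294])
P=lambda q,z:np.r_[q,z]
def st(t):
    s=manip.state();print(t,round(s["clock"],2),"F",s["contact_force"].round(1),"M",s["moment"].round(2),"w",round(s["gripper_width"],4),"g",round(s["grasp_force"],1),s["tool_pos"].round(4))
    return s
manip.move_linear(P([.582,-.3057],.2),rate=.25)
manip.move_pose(P(A,.3),ori(0)); manip.set_gripper(.08)
manip.move_linear(P(A,.1985),rate=.12); st("down")
manip.set_gripper(.04,force=30); s=st("grip")
if .05<s["gripper_width"]<.06:
    manip.move_linear(P(A,.205),rate=.03); st("l1")
    manip.move_linear(P(A,.275),rate=.1); st("l2")
    manip.move_pose(P(M,.20),ori(0)) if 0 else manip.move_linear(P(M,.275),rate=.25)
    manip.move_linear(P(M,.03),rate=.15); s=st("near");f0=s["contact_force"][2]
    for z in np.arange(.0165,.0085,-.0015):
        manip.move_linear(P(M,z),rate=.02); s=manip.state()
        if s["contact_force"][2]-f0>3: break
    st("touch"); manip.set_gripper(.075); st("rel")
    manip.move_linear(P(M,.2),rate=.25)
    manip.move_pose(np.array([.5,.36,.36]),ori(0))
    c,Q=wrist();cv2.imwrite("pics/lid1.png",c["image"])
    m=(np.hypot(*(Q[...,:2]-M).transpose(2,0,1))<.13)&(Q[...,2]>.0055)&(Q[...,2]<.015);print(hullc(Q[m][:,:2]),np.percentile(Q[m][:,2],[5,50,95]))
    st("end")
E
```

```text
down 30.78 F [ 0.2  0.4 -0.3] M [-0.08  0.06 -0.03] w 0.0802 g 0.0 [ 0.5879 -0.0121  0.1995]
grip 31.27 F [-0.4  0.4  2.1] M [ 0.    0.1  -0.19] w 0.0558 g 30.0 [ 0.5876 -0.012   0.1992]
l1 31.64 F [-0.9 -0.2 -0.8] M [-0.09  0.1   0.03] w 0.0554 g 30.0 [ 0.5871 -0.012   0.2049]
l2 32.49 F [ 0.8 -1.1 -0.3] M [-0.06  0.04 -0.03] w 0.0555 g 30.0 [ 0.5868 -0.012   0.2743]
near 35.69 F [ 0.6 -0.1 -1.7] M [-0.04 -0.01  0.01] w 0.0555 g 30.0 [0.5089 0.2944 0.0311]
touch 37.52 F [-4.  -1.5  9.6] M [-0.37  0.5   0.04] w 0.0554 g 30.0 [0.5083 0.2942 0.0121]
rel 37.99 F [-0.8 -0.5 -1.2] M [-0.07  0.09  0.02] w 0.0755 g 0.0 [0.5079 0.294  0.0102]
(array([0.50757461, 0.29387032]), np.float64(0.10127511536832305)) [0.00594051 0.00731483 0.00906204]
end 39.67 F [0.1 0.1 0.3] M [-0.06  0.07 -0.01] w 0.0752 g 0.0 [0.4991 0.3588 0.3561]
```

```bash
python3 - <<'E'
from h import *
from cell import manip
A=np.array([.5872,-.0120]);B=np.array([.4117,-.3078]);deg=-57.5
P=lambda q,z:np.r_[q,z]
def st(t):
    s=manip.state();print(t,round(s["clock"],2),"F",s["contact_force"].round(1),"M",s["moment"].round(2),"w",round(s["gripper_width"],4),"g",round(s["grasp_force"],1),s["tool_pos"].round(4))
    return s
manip.move_pose(np.array([.587,.04,.38]),ori(0));c,Q=wrist()
r=np.hypot(*(Q[...,:2]-A).transpose(2,0,1));m=(r<.115)&(r>.08)&(abs(Q[...,2]-.19)<.006);print("rim",circ(Q[m][:,:2]),np.median(Q[m][:,2]),m.sum())
m=(r<.02)&(Q[...,2]>.22);print("stud",Q[m].mean(0),m.sum())
manip.move_pose(P(B,.15),ori(deg)); manip.set_gripper(.056)
manip.move_linear(P(B,.037),rate=.12); st("down")
manip.set_gripper(.02,force=18); s=st("grip")
if .028<s["gripper_width"]<.036:
    manip.move_linear(P(B,.05),rate=.05); st("l1")
    manip.move_linear(P(B,.31),rate=.2); st("up")
    c,Q=wrist();cv2.imwrite("pics/bkup.png",c["image"]);np.savez("bkup.npz",P=Q)
E
```

```text
rim (array([ 0.58727274, -0.0114845 ]), np.float64(0.09710165661712447)) 0.18895007522698526 4574
stud [ 0.58742086 -0.00913041  0.2305917 ] 634
down 44.2 F [ 0.1 -0.5  0.9] M [-0.07  0.13  0.04] w 0.0563 g 0.0 [ 0.4123 -0.3083  0.0377]
grip 44.68 F [-0.4 -0.6  2.6] M [ 0.03  0.21 -0.04] w 0.0318 g 17.9 [ 0.412  -0.308   0.0375]
l1 45.09 F [-0.2 -0.6 -1.1] M [-0.02  0.13  0.01] w 0.0319 g 17.9 [ 0.4119 -0.308   0.0504]
up 46.54 F [ 0.1  0.1 -2. ] M [0.03 0.16 0.03] w 0.0318 g 17.9 [ 0.4111 -0.3073  0.3084]
```

View pics/bkup.png

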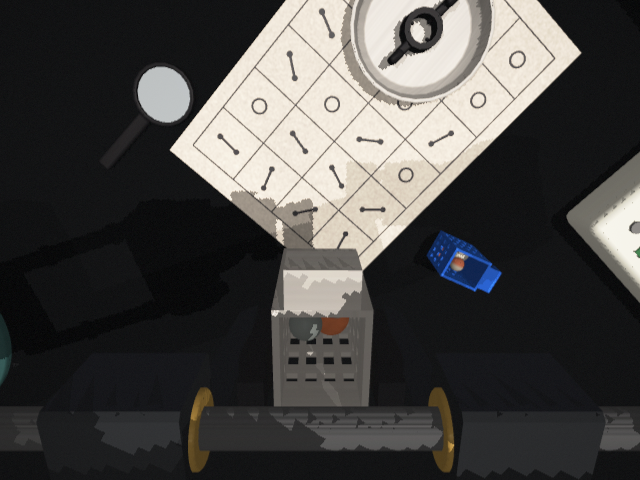

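The basket is held upright, with its lip facing the camera at (322,290). I'll measure the lip's outer edge in the tool frame, then hang it.

```bash
python3 - <<'E'
from h import *
from cell import manip
P=lambda q,z:np.r_[q,z]
def st(t):
    s=manip.state();print(t,round(s["clock"],2),"F",s["contact_force"].round(1),"M",s["moment"].round(2),"w",round(s["gripper_width"],4),"g",round(s["grasp_force"],1),s["tool_pos"].round(4))
    return s
Q=np.load("bkup.npz")["P"];s=manip.state();u=np.array([np.cos(np.radians(32.5)),np.sin(np.radians(32.5))]);v=np.array([-u[1],u[0]])
d=Q[...,:2]-s["tool_pos"][:2];a=d@u;b=d@v;h=Q[...,2]-s["tool_pos"][2]
m=(a>.015)&(a<.05)&(abs(b)<.02)&(h>.017)&(h<.04)
print("a",np.percentile(a[m],[1,5,50,95,99]),"b",np.percentile(b[m],[1,99]),"h",np.percentile(h[m],[5,50,95]),m.sum())
e=float(np.clip(np.percentile(a[m],99)-.033,-.004,.004)); print("shift",e)
A=np.array([.5873,-.0118]); T=A+u*(.098-.0255-e)
manip.move_linear(P(T,.31),rate=.25); st("over")
manip.move_linear(P(T,.195),rate=.12); s=st("near"); f0=s["contact_force"][2]
for z in np.arange(.190,.1635,-.002):
    manip.move_linear(P(T,z),rate=.03); s=manip.state()
    if s["contact_force"][2]-f0>2: break
st("touch")
E
```

```text
a [0.01581594 0.01788808 0.02591678 0.0334512  0.03368776] b [-0.01680761  0.01389255] h [0.01907851 0.02390805 0.02495674] 4796
shift 0.0006877550904334576
over 48.38 F [-0.1 -0.6 -1.3] M [-0.08  0.13 -0.  ] w 0.0318 g 17.9 [0.6474 0.0258 0.3102]
near 49.49 F [ 0.1  0.2 -0.6] M [-0.07  0.14 -0.02] w 0.0323 g 17.9 [0.6486 0.0268 0.1962]
touch 52.81 F [-0.2 -0.3  2.8] M [-0.02  0.05  0.  ] w 0.032 g 18.0 [0.6485 0.0267 0.1667]
```

Contact came at TCP z = 0.1667; about 0.167 is expected with the lip seated. Releasing.

```bash
python3 - <<'E'
from h import *
from cell import manip,cams
manip.move_linear(np.r_[manip.state()["tool_pos"][:2],.1655],rate=.02)
T=manip.state()["tool_pos"]; manip.set_gripper(.044)
manip.move_linear(T+[0,0,.05],rate=.08); manip.move_linear(T+[0,0,.2],rate=.25)
c,Q=wrist(); t=cams.capture("top")["image"][100:330,180:480]
cv2.imwrite("pics/end.png",np.hstack([cv2.resize(c["image"],(400,300)),cv2.resize(t,(400,300))]))
u=np.array([np.cos(.567),np.sin(.567)]);d=Q[...,:2]-[.5873,-.0118];a=d@u;b=d@[-u[1],u[0]]
m=(abs(b)<.011)&(a>.099)&(a<.108)&(Q[...,2]>.15);print("lip z",np.percentile(Q[m][:,2],[5,50,95]),a[m].max(),manip.state()["clock"])
E
```

```text
lip z [0.17622125 0.19145512 0.19311303] 0.10620868113790181 55.075
```

View pics/end.png

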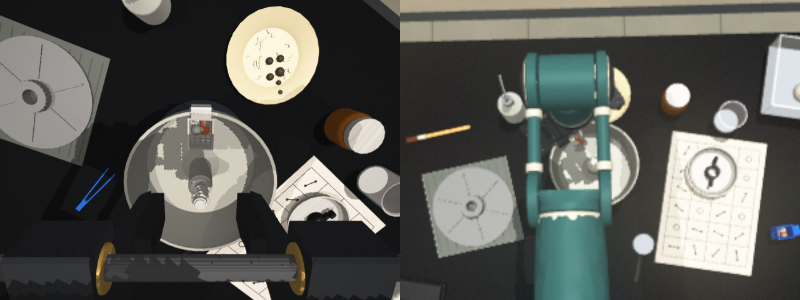

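The basket hangs on the rim at left-panel (202,125), with its lip top at about 0.192 m as expected. The lid lies on the mat, the nut is in the dish, and the other things look undisturbed. Handing in.

```bash
python3 -c "
from cell import order;print(order.close_job())"
```

```text
the job is handed in; nothing more can be done
None
```

The job is handed in at about 55 s of the 72 s allowed: the nut is in the dish, the lid flat in the middle of the mat, and the basket hanging upright on the bowl's rim, all confirmed in the final pictures; no verdict was returned.

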